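# Find the heavy side of a strop wheel

### The job

The leather-rimmed strop wheel on the balancing stand has a heavy side that cannot be seen. Turn the wheel by hand a good quarter turn or more, with a light grip, and find by its feel and by how it rolls back where the heavy side is; then turn the heavy side straight down and finish while still holding the wheel there, still and lightly. Leave everything else on the bench where it is.

Things in the scene. Friction and masses are not known exactly. Their poses are not given: they have to be found in the camera images.
- stand: fixed balancing stand: dark wooden base 150 x 200 mm, 20 mm thick, with two steel uprights that carry the wheel's axle. Origin: centre of the base's underside, on the bench; z up, x along the axle. The uprights stand at x = -42 and +42 mm, 10 mm thick in x, 34 mm wide in y, and end 145 mm above the bench.
- wheel: upright wooden wheel with brown leather rim, 156 mm in diameter, 30 mm thick, about 0.55 kg, turning without end on a level axle along the stand's x. Origin: its centre; x along the axle, z from the centre towards the red stripe. The flat faces are clear for pinching across the thickness outside a hub of 20 mm radius. The grip on it may not exceed 25 N per finger.
- axle (a point): the wheel's centre, 130 mm above the bench, axes as the stand's. The bearing drags with about 0.037 N m either way and is greased (0.03 N m per rad/s): let go, the wheel rolls slowly, 1 rad/s or so, towards heavy side down, and in about 3 s stops 24 to 37 degrees short of it, equally far from whichever side it comes. Closer to the bottom, or as close to the very top, it stays as left.
- mark (a point): the one red stripe across the rim, 78 mm from the centre, also drawn on both faces. It is only an index and no sign of the heavy side, which lies anywhere round the wheel, differently each time: a hidden plug (called plug_c0 in the rules), 50 mm from the axle, pulls 0.06 to 0.09 N m about the axle when level with it. At the start the wheel may still be rolling to rest.
- mallet: bystander: wooden mallet lying on the bench, about 280 mm long
- glue: bystander: white glue bottle, 52 mm across, 130 mm tall
- bowl: bystander: terracotta bowl, 100 mm across, 45 mm tall
- hone: bystander: grey honing stone 160 x 60 x 25 mm
- awl: bystander: awl with dark wooden handle, lying
- tin: bystander: brass wax tin, 70 mm across, 50 mm tall
- spool: bystander: orange thread spool, 44 mm across, 40 mm tall
There are look-alikes about, which are no part of the job. Leave any yellow look-alike of the stand alone.

How it is judged:
By the outcome, as a careful person would: the job done as asked, in the order asked, and still so for the second after the job is handed in, while the arm keeps its last pose, push and grip.
It also fails if it takes over 61 s, if anything falls off the work surface, if the arm or the gripper's body presses on something with over 40 N, if the wrist force passes 120 N, or if a joint passes its speed limit or range.

### The arm

A 7-joint arm with a two-finger parallel gripper is mounted at the origin on the work surface. World frame = base frame: x ahead of the robot, y to its left, z up, the work surface at z = 0. Lengths are in mm, angles in degrees, forces in N, time in s.
With the tool pointing down it reaches from about 425 to 950 mm from the base axis. Payload 4.7 kg.
Tool frame: the origin (TCP) lies at the centre of the arm's flange, where the gripper is bolted on; the fingertips stand 182 mm ahead of it and the grasp point (between the pads) lies 164 mm ahead of it; z points along the fingers, y is the direction in which the jaws open and shut (so a half turn about z gives the same grasp; the last joint's range is limited). The gripper opens to 87 mm and grips with 3 to 60 N. Pads are 19 mm wide; open, the fingers measure 117 mm over their backs; the gripper's body (75 mm by 190 mm) begins 51 mm behind the grasp point.
Start: joints at [73.574, 26.849, -2.785, 87.806, 1.381, 65.374, -4.715], TCP at [172.13, -652.688, 404.773] pointing down, gripper open.
Joint ranges: [-148.3, 148.3], [-19.14, 114.17], [-79.39, 73.82], [5.75, 140.21], [-59.74, 239.74], [12.07, 113.84], [-152.46, 152.46]. Speed limits (degrees/s): [147.25, 147.25, 180, 180, 180, 180, 180].

### API

Orientations are given as a 3x3 rotation matrix whose columns are the frame's x, y, z axes.
In Python, from rig import readout, cams, robot gives the robot as it stands. The module is installed in compiled form; this text tells all that it offers.
- The arm moves only by the tool apply_moves, never from a script. Its argument "series" is a list of rows, each a list of 7 numbers: the opening, from 0 (shut) to 1 (fully open), then the shift along the tool's x, y, z each as a share of 8 cm, from -1 to 1, then the turn, a rotation vector about the tool's x, y, z each as a share of 180 degrees, from -1 to 1. A call has 1 to 10 rows; each row is the pose to reach, as a shift and turn from the pose commanded when the call began, along the tool's axes at that moment, turning the shorter way round; what a row does not reach only later rows make up. A row lasts 1/8 s, in which the tool goes at most 62.5 mm and 10.7 degrees, less where a joint would pass 70% of its speed; a pose out of reach is approached as far as the arm can. A call with a number of a shift or a turn outside -1 to 1 is refused whole. A call with a gripper value outside its range is refused whole. The fingers move at their own pace and stop on an object; "force" is the grip in N (left out, the last holds). Time passes only in rows, so rows that repeat a pose let the fingers close. It gives the time, the measured TCP pose, the force and the opening at its end, in the units of the state.
- readout.state(): the state, without advancing time (a new reading comes with each control period).
- cams.capture(name): name is "side" or "top" or "wrist"; returns (picture, depth): 480x640x3 uint8, blue, green, red; 480x640 float32, mm along the optical axis (not along the pixel's ray), 0 where there is no reading.
- cams.camera_model(name): a dict with "fx", "fy", "cx", "cy" (pixels), "eye" and "orientation" of the camera in the world; the wrist camera has in their place "tool_from_camera" (4x4, takes a point from camera to tool coordinates, whose origin is the TCP and whose axes are the flange's). Camera axes: x right, y up, looking along -z (the intrinsics and any distortion apply to the point x, -y, -z); pixel columns grow to the right and rows downward; lengths in mm; the calibration is good to about 2 mm. A picture is of the moment at which its call begins: read the wrist's pose just before it. camera_model takes no time and is no camera call.
- robot.job_done(): hands the job in, once; it reports no verdict.
The state is a dict: "time_s": time; "q": joint angles; "dq": joint speeds; "joint_torque": joint torques, N m; "tcp_pos": TCP position; "ee_rot": TCP orientation; "force": force on the tool from outside, world axes, zero at the start; "moment": the same for the moment, N m; "finger_gap": finger opening in mm.
Only numpy, scipy, OpenCV 4.12 (cv2) and the standard library are available. Lean on these libraries where they do the work, as an engineer would, in place of code of your own. Each camera call takes 0.05 s, during which the arm holds its last target. There are 200 camera calls.

## Working session

There is one attempt and no reset: what is moved stays moved. The work goes in short steps, Python scripts to look and compute and a tool call to move; the robot and the scene stay as the last step left them, time stands still between calls to the robot, and variables do not carry over. Pictures are saved under pics/ and viewed, about 8 in all and at most 12, crops included, and the job is handed in when it is done.

Besides the shell and the picture viewer there is one more tool, called after "Call:" as name([rows], argument=value, ...), one row to a line, values as JSON. apply_moves: Moves the arm, as the interface text tells. Its arguments: {"type":"object","properties":{"series":{"type":"array"},"force":{"type":"number"}},"required":["series"]}

```bash
mkdir -p pics
cat > h.py <<'E'
import numpy as np, cv2
from rig import readout, cams, robot
def pts(name, d, m=None, st=None):
    # depth image -> world points HxWx3
    if m is None: m=cams.camera_model(name)
    v,u=np.mgrid[0:480,0:640]
    c=np.stack([(u-m['cx'])/m['fx']*d,-(v-m['cy'])/m['fy']*d,-d],-1).astype(float)
    if 'eye' in m: return c@np.array(m['orientation']).T+np.array(m['eye'])
    T=np.array(m['tool_from_camera']); t=c@T[:3,:3].T+T[:3,3]
    return t@np.array(st['ee_rot']).T+np.array(st['tcp_pos'])
E
python3 - <<'E'
from h import *
print(readout.state())
for n in ['side','top']:
    p,d=cams.capture(n); cv2.imwrite(f'pics/{n}0.png',p); np.save(f'pics/{n}0.npy',d); print(n,cams.camera_model(n))
print(cams.camera_model('wrist'))
E
```

```text
{'time_s': 0.0, 'q': array([73.57238282, 26.89619147, -2.78383682, 87.87595307,  1.38193056,
       65.37515351, -4.71479275]), 'dq': array([-0.04400056, -0.09069877,  0.05934585,  0.01705218, -0.06320332,
       -0.00158645, -0.0351354 ]), 'joint_torque': array([-2.93292887e-04, -5.07969618e+01, -8.12103110e-02, -2.36152536e+01,
       -6.15217234e-02,  3.80193454e-02,  1.87716228e-04]), 'tcp_pos': array([ 172.0535055 , -652.43512585,  403.69570685]), 'ee_rot': array([[ 9.66937708e-01,  2.55011983e-01, -5.98198655e-04],
       [ 2.55012666e-01, -9.66935861e-01,  1.89219572e-03],
       [-9.58871503e-05, -1.98218362e-03, -9.99998031e-01]]), 'force': array([ 0.43248172, -0.03662784,  0.14526034]), 'moment': array([-0.00894644,  0.00139805,  0.01214218]), 'finger_gap': 86.75652719017106}
side {'fx': 522.1337560339705, 'fy': 522.1337560339705, 'cx': 312.82678869127176, 'cy': 236.1442433223518, 'eye': array([371.58198627, 893.71089485, 840.94394063]), 'orientation': array([[-0.9798399 ,  0.11962712, -0.16000975],
       [-0.19977786, -0.58025956,  0.78954901],
       [ 0.00160428,  0.80559803,  0.59246032]])}
top {'fx': 446.8334227198104, 'fy': 446.8334227198104, 'cx': 318.37359548515093, 'cy': 233.29948497916845, 'eye': array([ 458.82785739,   -3.25711974, 1328.34621268]), 'orientation': array([[ 0.01753013,  0.99613625, -0.08605386],
       [-0.99975534,  0.01630237, -0.01494952],
       [-0.01348887,  0.08629488,  0.99617832]])}
{'fx': 425.99703338808143, 'fy': 425.99703338808143, 'cx': 322.3231533936806, 'cy': 241.90550712112685, 'tool_from_camera': array([[-8.14410707e-04,  9.64086094e-01,  2.65588665e-01,
         7.28472223e+01],
       [ 9.99999004e-01,  1.09141101e-03, -8.95385678e-04,
        -3.66647427e-01],
       [-1.15309528e-03,  2.65587672e-01, -9.64086023e-01,
         2.10129239e+01],
       [ 0.00000000e+00,  0.00000000e+00,  0.00000000e+00,
         1.00000000e+00]])}
```

View pics/side0.png

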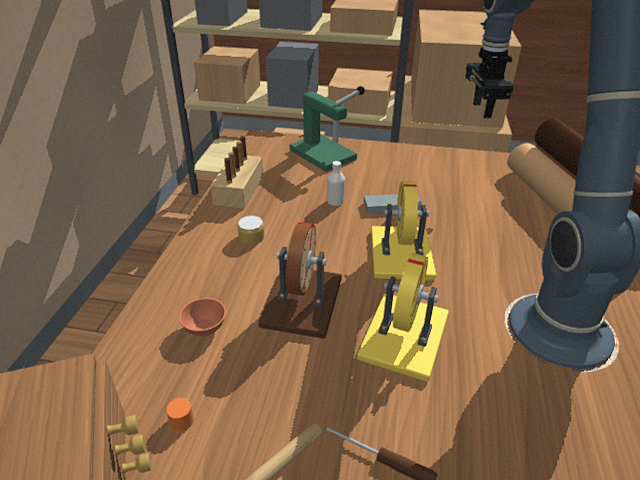

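View pics/top0.png

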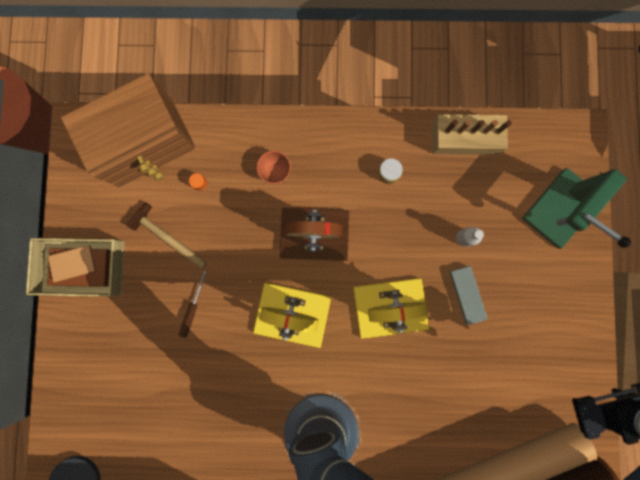

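The target is the brown-rimmed wheel on the dark base, at side (303,258) and top (314,230). The two yellow stands, at top (292,315) and (391,308), are the look-alikes. The red stripe is at top (327,228), close to the wheel's top. Next I'll measure the pose and enlarge a crop to confirm.

```bash
cat >> h.py <<'E'
def red(p):
    h=cv2.cvtColor(p,cv2.COLOR_BGR2HSV)
    return (((h[...,0]<5)|(h[...,0]>174))&(h[...,1]>190)&(h[...,2]>110))
def stripe(n,C,ax=None,verbose=True):
    """stripe angle about axle, from +z towards +y, deg; C = wheel centre, by depth of red pixels near the rim"""
    st=readout.state(); p,d=cams.capture(n); P=pts(n,d,st=st)-C
    r=np.hypot(P[...,1],P[...,2])
    k=red(p)&(d>0)&(abs(P[...,0])<25)&(r<90)
    rim=k&(r>70)
    a=np.degrees(np.arctan2(P[...,1],P[...,2]))
    f=lambda k:(round(float(np.median(a[k])),1) if k.any() else None,int(k.sum()),round(float(np.median(r[k])),0) if k.any() else None)
    print(n,round(st['time_s'],2),'rim',f(rim),'all',f(k))
    return p
E
python3 - <<'E'
from h import *
p=cv2.imread('pics/top0.png');d=np.load('pics/top0.npy');P=pts('top',d)
s=np.zeros(d.shape,bool);s[190:275,265:365]=1
base=s&(P[...,2]>12)&(P[...,2]<28)&(P[...,2]<40)
q=P[base][:,:2].astype(np.float32); print('base',base.sum(),cv2.minAreaRect(q),np.median(P[base][:,2]))
up=s&(P[...,2]>170); U=P[up]; print('wheel',up.sum(),U.min(0),U.max(0),U.mean(0))
print(cv2.minAreaRect(U[:,:2].astype(np.float32)))
# rim circle fit in y,z
A=np.c_[U[:,1:],np.ones(len(U))];s_=np.linalg.lstsq(A,(U[:,1:]**2).sum(1),rcond=None)[0];c=s_[:2]/2;print('circle',c,np.sqrt(s_[2]+c@c))
k=red(p)&s; print('red',k.sum(),np.median(P[k],0))
p,_=cams.capture('top'); k2=red(p)&s; v,u=np.nonzero(k2);print(u.mean(),np.nonzero(k)[1].mean())
b=cv2.resize(p[185:280,260:370],None,fx=4,fy=4,interpolation=cv2.INTER_CUBIC)
q=cv2.imread('pics/side0.png')[210:340,250:350];q=cv2.resize(q,None,fx=3,fy=3)
o=np.zeros((400,760,3),np.uint8);o[:380,:440]=b;o[:390,450:750]=q;cv2.imwrite('pics/crop1.png',o)
E
```

```text
base 2200 ((571.0606079101562, 28.7554931640625), (199.73458862304688, 150.2290802001953), 88.85668182373047) 19.389994816758076
wheel 681 [458.82785739 -36.89533422 170.3127138 ] [ 586.86513129   93.71453439 1328.34621268] [563.73617335  25.26749361 253.94974529]
((522.7849731445312, 28.57863998413086), (130.70809936523438, 127.67753601074219), 89.78788757324219)
circle [ 16.83229837 760.41742634] 566.1971119695904
red 38 [570.33174932  -7.87431057 199.17111692]
326.9166666666667 326.89473684210526
```

View pics/crop1.png

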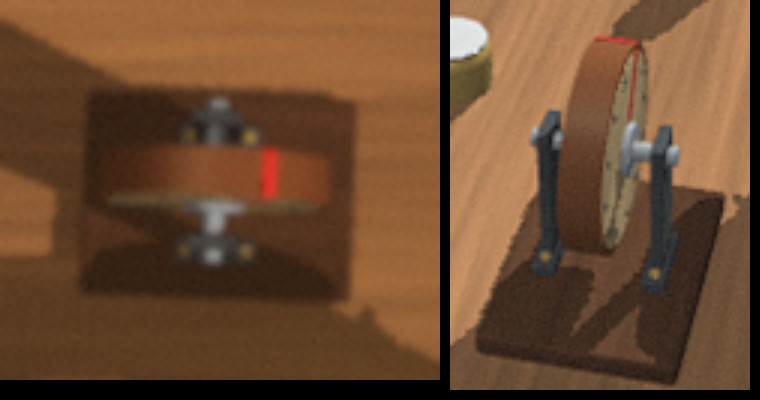

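The crop confirms it: brown leather rim, dark wooden base, one red stripe. The wheel centre is about (571, 29, 130), the axle's yaw is −1.1°, and the stripe is at about −28°, towards −y from the top. I'll travel with the tool high to a spot on the wheel's −y side.

Call:
apply_moves([
  [0.65,1,-1,-0.6,0,0,-0.411],
  [0.65,1,-1,-0.6,0,0,-0.411],
  [0.65,1,-1,-0.6,0,0,-0.411],
  [0.65,1,-1,-0.6,0,0,-0.411],
  [0.65,1,-1,-0.6,0,0,-0.411],
  [0.65,1,-1,-0.6,0,0,-0.411],
  [0.65,1,-1,-0.6,0,0,-0.411],
  [0.65,1,-1,-0.6,0,0,-0.411],
], force=8)

```text
time_s: 1.15
tcp_pos: [228.9, -554.9, 452.4]
ee_rot: [[0.024, 1.0, -0.0], [1.0, -0.024, 0.001], [0.001, -0.0, -1.0]]
force: [0.0, -0.3, -0.7]
finger_gap: 56.4
```

Call:
apply_moves([
  [0.65,0.43,0.43,0,0,0,0],
  [0.65,0.85,0.85,0,0,0,0],
])

```text
time_s: 1.4
tcp_pos: [299.0, -487.8, 452.5]
ee_rot: [[0.027, 1.0, 0.0], [1.0, -0.027, 0.0], [0.0, 0.0, -1.0]]
force: [0.3, -0.6, -0.3]
finger_gap: 56.5
```

Call:
apply_moves([
  [0.65,0.43,0.43,0,0,0,0],
  [0.65,0.85,0.85,0,0,0,0],
])

```text
time_s: 1.65
tcp_pos: [368.9, -420.7, 452.8]
ee_rot: [[0.025, 1.0, 0.0], [1.0, -0.025, -0.0], [-0.0, 0.0, -1.0]]
force: [0.3, 0.2, -0.2]
finger_gap: 56.5
```

Call:
apply_moves([
  [0.65,0.43,0.43,0,0,0,0],
  [0.65,0.85,0.85,0,0,0,0],
])

```text
time_s: 1.9
tcp_pos: [438.4, -354.2, 452.8]
ee_rot: [[0.025, 1.0, 0.0], [1.0, -0.025, -0.0], [-0.0, 0.0, -1.0]]
force: [0.1, -1.0, 0.3]
finger_gap: 56.4
```

Call:
apply_moves([
  [0.65,0.43,0.43,0,0,0,0],
  [0.65,0.85,0.85,0,0,0,0],
])

```text
time_s: 2.15
tcp_pos: [507.9, -287.7, 452.7]
ee_rot: [[0.025, 1.0, -0.0], [1.0, -0.025, -0.0], [-0.0, -0.0, -1.0]]
force: [0.2, -0.7, -0.4]
finger_gap: 56.3
```

Call:
apply_moves([
  [0.65,0.43,0.43,0,0,0,0],
  [0.65,0.85,0.85,0,0,0,0],
  [0.65,0.85,0.85,0,0,0,0],
])

```text
time_s: 2.52
tcp_pos: [578.7, -218.0, 452.6]
ee_rot: [[0.017, 1.0, 0.001], [1.0, -0.017, 0.003], [0.003, 0.001, -1.0]]
force: [-0.2, -0.2, -0.3]
finger_gap: 56.5
```

Call:
apply_moves([
  [0.65,0,-0.15,0.8,0,0.278,0],
  [0.65,0,-0.15,0.8,0,0.278,0],
  [0.65,0,-0.15,0.8,0,0.278,0],
  [0.65,0,-0.15,0.8,0,0.278,0],
  [0.65,0,-0.15,0.8,0,0.278,0],
  [0.65,0,-0.15,0.8,0,0.278,0],
])

```text
time_s: 3.28
tcp_pos: [563.7, -224.4, 387.3]
ee_rot: [[0.019, 1.0, 0.018], [0.643, -0.026, 0.766], [0.766, -0.003, -0.643]]
force: [0.3, 0.4, -0.1]
finger_gap: 56.8
```

Run:
```python
from h import *
C=np.array([571,28.8,130]);st=readout.state();R=st['ee_rot'];g=st['tcp_pos']
print(g,R,st['q'],'C in tool',R.T@(C-g), 'axle in tool',R.T@[.9998,-.02,0])
for n in ['top','side','wrist']:
    p=stripe(n,C); cv2.imwrite(f'pics/{n}1.png',p)
```

```text
[ 563.67123698 -224.39231273  387.28906551] [[ 0.01931808  0.99965305  0.01790527]
 [ 0.64255124 -0.02613372  0.76579693]
 [ 0.76599916 -0.00328867 -0.64283316]] [ 55.99129646  34.47860658 -43.52529886  93.66112817 -26.07545894
  75.42551001  23.66632876] C in tool [-34.25259596   1.55550028 359.41906086] axle in tool [0.00646319 0.99997579 0.00258575]
top 3.27 rim (-27.6, 16, 79.0) all (-27.6, 16, 79.0)
side 3.33 rim (-23.0, 1, 77.0) all (-23.0, 1, 77.0)
wrist 3.38 rim (-27.6, 587, 77.0) all (-27.6, 587, 77.0)
```

View pics/wrist1.png

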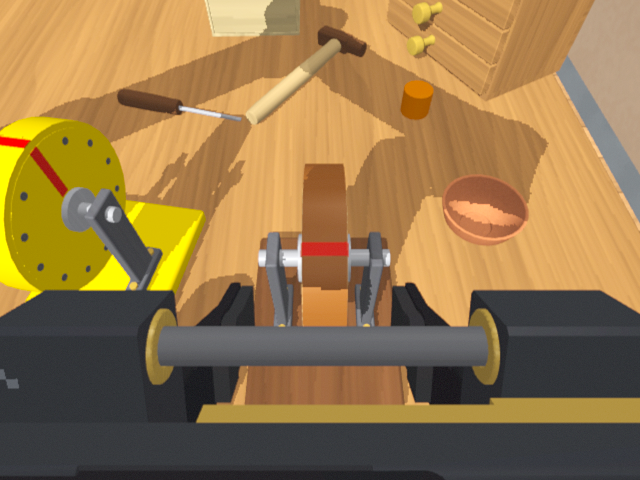

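The arm reached the tilt. The wrist view shows the wheel centred, with the stripe at (325,248). All the readings put the stripe at −27.6°, and it is at rest. I'll move in and close lightly.

Call:
apply_moves([
  [0.65,-0.22,0.02,0.4,0,0,0],
  [0.65,-0.43,0.02,0.8,0,0,0],
])

```text
time_s: 3.68
tcp_pos: [566.8, -194.6, 321.4]
ee_rot: [[0.013, 1.0, 0.018], [0.645, -0.022, 0.764], [0.764, 0.002, -0.645]]
force: [0.0, 0.2, -0.0]
finger_gap: 56.7
```

Call:
apply_moves([
  [0.65,0,0,0.45,0,0,0],
  [0.65,0,0,0.865,0,0,0],
  [0.65,0,0,0.865,0,0,0],
  [0,0,0,0.865,0,0,0],
  [0,0,0,0.865,0,0,0],
  [0,0,0,0.865,0,0,0],
  [0,0,0,0.865,0,0,0],
], force=8)

```text
time_s: 4.55
tcp_pos: [567.4, -143.0, 277.2]
ee_rot: [[0.014, 1.0, 0.016], [0.642, -0.021, 0.766], [0.766, -0.001, -0.643]]
force: [-3.7, -3.6, 3.7]
finger_gap: 29.9
```

```bash
cat >> h.py <<'E'
def feel(C=np.array([571,28.8,130])):
    st=readout.state();R=st['ee_rot'];g=st['tcp_pos'];c=R.T@(C-g)
    G=g+R[:,2]*164
    print('t',round(st['time_s'],2),'gap',round(st['finger_gap'],1),'C in tool',c.round(1),'tilt',round(float(np.degrees(np.arctan2(-R[1,2],-R[2,2]))),1),'F',st['force'].round(2),'M',st['moment'].round(3),'Maxle(grasp)',round(float(np.cross(G-C,st['force'])[0]/1000),3), '+M',round(float(np.cross(g-C,st['force'])[0]/1000+st['moment'][0]),3),'q',st['q'].round(0))
E
python3 -c "
from h import *
feel()
for n in ['top','wrist']: stripe(n,np.array([571,28.8,130]))"
```

```text
t 4.55 gap 29.9 C in tool [ -2.3  -0.  226.2] tilt -50.0 F [-3.68 -3.58  3.7 ] M [-0.688  0.345  0.566] Maxle(grasp) -0.021 +M -0.797 q [ 50.  40. -44. 103. -26.  59.  27.]
top 4.55 rim (-28.3, 7, 78.0) all (-28.3, 7, 78.0)
wrist 4.6 rim (-27.2, 2408, 77.0) all (-27.2, 2419, 77.0)
```

Gripped at a 29.9 mm gap. Now the first turn: +100° towards +y, with the tool following the wheel round its axle.

Call:
apply_moves([
  [0,0.197,0,0.007,0,-0.0222,0],
  [0,0.393,0,0.0275,0,-0.0444,0],
  [0,0.587,0,0.062,0,-0.0667,0],
  [0,0.779,0,0.109,0,-0.0889,0],
  [0,0.966,0,0.17,0,-0.1111,0],
])

```text
time_s: 5.28
tcp_pos: [568.6, -82.7, 327.3]
ee_rot: [[0.02, 1.0, 0.011], [0.867, -0.022, 0.497], [0.497, -0.001, -0.868]]
force: [-1.8, -0.7, -3.6]
finger_gap: 30.1
```

Call:
apply_moves([
  [0,0.197,0,0.007,0,-0.0222,0],
  [0,0.393,0,0.0275,0,-0.0444,0],
  [0,0.587,0,0.062,0,-0.0667,0],
  [0,0.779,0,0.109,0,-0.0889,0],
  [0,0.966,0,0.17,0,-0.1111,0],
])

```text
time_s: 5.9
tcp_pos: [570.3, -8.6, 354.0]
ee_rot: [[0.022, 1.0, 0.003], [0.985, -0.022, 0.171], [0.171, -0.001, -0.985]]
force: [-0.7, -1.8, -3.4]
finger_gap: 29.9
```

Call:
apply_moves([
  [0,0.197,0,0.007,0,-0.0222,0],
  [0,0.393,0,0.0275,0,-0.0444,0],
  [0,0.587,0,0.062,0,-0.0667,0],
  [0,0.779,0,0.109,0,-0.0889,0],
  [0,0.966,0,0.17,0,-0.1111,0],
])

```text
time_s: 6.52
tcp_pos: [572.0, 70.1, 353.9]
ee_rot: [[0.022, 1.0, -0.005], [0.984, -0.022, -0.176], [-0.176, -0.001, -0.984]]
force: [-1.5, -1.8, -3.6]
finger_gap: 30.2
```

```bash
python3 -c "
from h import *
feel()
for n in ['top','side']: stripe(n,np.array([571,28.8,130]))"
```

```text
t 6.53 gap 30.2 C in tool [-1.300e+00  1.000e-01  2.277e+02] tilt 10.1 F [-1.5  -1.78 -3.61] M [-0.038  0.094  0.014] Maxle(grasp) 0.067 +M 0.212 q [  4.  23. -23. 103.  21.  61. -30.]
top 6.53 rim (None, 0, None) all (None, 0, None)
side 6.58 rim (None, 0, None) all (40.7, 3, 40.0)
```

Call:
apply_moves([
  [0,0.197,0,0.007,0,-0.0222,0],
  [0,0.393,0,0.0275,0,-0.0444,0],
  [0,0.587,0,0.062,0,-0.0667,0],
  [0,0.779,0,0.109,0,-0.0889,0],
  [0,0.966,0,0.17,0,-0.1111,0],
])

```text
time_s: 7.25
tcp_pos: [573.9, 142.9, 327.6]
ee_rot: [[0.02, 1.0, -0.013], [0.865, -0.024, -0.501], [-0.501, -0.001, -0.865]]
force: [-2.6, -1.9, -0.6]
finger_gap: 30.1
```

Call:
apply_moves([
  [0,0.197,0,0.007,0,-0.0222,0],
  [0,0.393,0,0.0275,0,-0.0444,0],
  [0,0.587,0,0.062,0,-0.0667,0],
  [0,0.779,0,0.109,0,-0.0889,0],
  [0,0.966,0,0.17,0,-0.1111,0],
  [0,0.966,0,0.17,0,-0.1111,0],
])

```text
time_s: 8.0
tcp_pos: [575.0, 204.4, 276.2]
ee_rot: [[0.012, 1.0, -0.018], [0.645, -0.021, -0.764], [-0.764, -0.003, -0.645]]
force: [-1.3, 0.7, -0.4]
finger_gap: 30.3
```

```bash
python3 -c "
from h import *
feel()
for n in ['top','side','wrist']: cv2.imwrite(f'pics/{n}2.png',stripe(n,np.array([571,28.8,130])))"
```

```text
t 8.0 gap 30.3 C in tool [-1.600e+00  2.000e-01  2.286e+02] tilt 49.8 F [-1.31  0.72 -0.37] M [ 1.165  0.115 -0.24 ] Maxle(grasp) -0.048 +M 0.995 q [-22.  36. -14.  99.  46.  86. -57.]
top 8.0 rim (None, 0, None) all (None, 0, None)
side 8.05 rim (None, 0, None) all (None, 0, None)
wrist 8.1 rim (71.1, 2373, 80.0) all (71.1, 2373, 80.0)
```

The first turn went from −27.6° to about 71°. Releasing now to watch it roll.

Call:
apply_moves([
  [0.65,0,0,0,0,0,0],
  [0.65,0,0,0,0,0,0],
  [0.65,0,0,0,0,0,0],
  [0.65,0,0,0,0,0,0],
  [0.65,0,0,0,0,0,0],
])

```text
time_s: 8.78
tcp_pos: [575.3, 203.9, 277.2]
ee_rot: [[0.014, 1.0, -0.017], [0.643, -0.022, -0.765], [-0.765, 0.0, -0.643]]
force: [0.3, 0.7, 0.3]
finger_gap: 56.1
```

```bash
python3 -c "
from h import *
feel()
for n in ['wrist','top','side']: stripe(n,np.array([571,28.8,130]))"
```

```text
t 8.78 gap 56.1 C in tool [  0.   -0.5 228.8] tilt 49.9 F [0.3  0.68 0.27] M [ 0.918 -0.133  0.028] Maxle(grasp) -0.015 +M 0.865 q [-22.  36. -14.  99.  46.  86. -57.]
wrist 8.78 rim (33.8, 594, 79.0) all (33.8, 594, 79.0)
top 8.82 rim (28.1, 33, 78.0) all (28.3, 34, 78.0)
side 8.88 rim (None, 0, None) all (None, 0, None)
```

Call:
apply_moves([
  [0.65,0,0,0,0,0,0],
  [0.65,0,0,0,0,0,0],
  [0.65,0,0,0,0,0,0],
  [0.65,0,0,0,0,0,0],
  [0.65,0,0,0,0,0,0],
])

```text
time_s: 9.55
tcp_pos: [575.3, 203.9, 277.2]
ee_rot: [[0.014, 1.0, -0.017], [0.643, -0.022, -0.765], [-0.766, 0.0, -0.643]]
force: [-0.5, 0.0, 0.7]
finger_gap: 56.5
```

```bash
python3 -c "
from h import *
for n in ['wrist','top','side']: cv2.imwrite(f'pics/{n}3.png',stripe(n,np.array([571,28.8,130])))"
```

```text
wrist 9.55 rim (None, 0, None) all (None, 0, None)
top 9.6 rim (12.7, 38, 78.0) all (12.7, 38, 78.0)
side 9.65 rim (None, 0, None) all (None, 0, None)
```

It is rolling back, as expected. I'll wait for it to come to rest.

Call:
apply_moves([
  [0.65,0,0,0,0,0,0],
  [0.65,0,0,0,0,0,0],
  [0.65,0,0,0,0,0,0],
  [0.65,0,0,0,0,0,0],
  [0.65,0,0,0,0,0,0],
  [0.65,0,0,0,0,0,0],
  [0.65,0,0,0,0,0,0],
  [0.65,0,0,0,0,0,0],
  [0.65,0,0,0,0,0,0],
  [0.65,0,0,0,0,0,0],
])

```text
time_s: 10.95
tcp_pos: [575.3, 203.9, 277.2]
ee_rot: [[0.014, 1.0, -0.017], [0.643, -0.022, -0.765], [-0.766, 0.0, -0.643]]
force: [0.9, -0.1, 0.5]
finger_gap: 56.8
```

```bash
python3 -c "
from h import *
stripe('top',np.array([571,28.8,130]))"
```

```text
top 10.95 rim (10.4, 36, 78.0) all (10.4, 36, 78.0)
```

Call:
apply_moves([
  [0.65,0,0,0,0,0,0],
  [0.65,0,0,0,0,0,0],
  [0.65,0,0,0,0,0,0],
  [0.65,0,0,0,0,0,0],
  [0.65,0,0,0,0,0,0],
  [0.65,0,0,0,0,0,0],
])

```text
time_s: 11.75
tcp_pos: [575.3, 203.8, 277.2]
ee_rot: [[0.014, 1.0, -0.017], [0.643, -0.022, -0.765], [-0.766, 0.0, -0.643]]
force: [0.3, 0.2, -0.4]
finger_gap: 56.6
```

```bash
python3 -c "
from h import *
stripe('top',np.array([571,28.8,130]))"
```

```text
top 11.75 rim (10.4, 34, 77.0) all (10.4, 34, 77.0)
```

It is at rest at +10.4°. I'll grip again and turn −100° to release from the other side.

Call:
apply_moves([
  [0,0,0,0.02,0,0,0],
  [0,0,0,0.02,0,0,0],
  [0,0,0,0.02,0,0,0],
  [0,0,0,0.02,0,0,0],
], force=8)

```text
time_s: 12.3
tcp_pos: [574.9, 202.6, 276.1]
ee_rot: [[0.014, 1.0, -0.018], [0.643, -0.022, -0.766], [-0.766, -0.001, -0.643]]
force: [-2.3, -0.5, 0.7]
finger_gap: 29.7
```

Call:
apply_moves([
  [0,-0.197,0,0.007,0,0.0222,0],
  [0,-0.393,0,0.0275,0,0.0444,0],
  [0,-0.587,0,0.062,0,0.0667,0],
  [0,-0.779,0,0.109,0,0.0889,0],
  [0,-0.966,0,0.17,0,0.1111,0],
])

```text
time_s: 12.92
tcp_pos: [573.6, 142.5, 326.2]
ee_rot: [[0.018, 1.0, -0.011], [0.868, -0.021, -0.496], [-0.496, -0.001, -0.868]]
force: [0.4, 0.1, -4.9]
finger_gap: 30.2
```

Call:
apply_moves([
  [0,-0.197,0,0.007,0,0.0222,0],
  [0,-0.393,0,0.0275,0,0.0444,0],
  [0,-0.587,0,0.062,0,0.0667,0],
  [0,-0.779,0,0.109,0,0.0889,0],
  [0,-0.966,0,0.17,0,0.1111,0],
])

```text
time_s: 13.55
tcp_pos: [572.0, 68.7, 352.7]
ee_rot: [[0.021, 1.0, -0.004], [0.985, -0.021, -0.17], [-0.17, -0.001, -0.985]]
force: [-0.2, 0.9, -7.6]
finger_gap: 30.3
```

Call:
apply_moves([
  [0,-0.197,0,0.007,0,0.0222,0],
  [0,-0.393,0,0.0275,0,0.0444,0],
  [0,-0.587,0,0.062,0,0.0667,0],
  [0,-0.779,0,0.109,0,0.0889,0],
  [0,-0.966,0,0.17,0,0.1111,0],
])

```text
time_s: 14.18
tcp_pos: [570.3, -9.5, 352.4]
ee_rot: [[0.021, 1.0, 0.003], [0.984, -0.021, 0.177], [0.177, -0.001, -0.984]]
force: [2.5, 3.4, -9.5]
finger_gap: 30.2
```

Call:
apply_moves([
  [0,-0.197,0,0.007,0,0.0222,0],
  [0,-0.393,0,0.0275,0,0.0444,0],
  [0,-0.587,0,0.062,0,0.0667,0],
  [0,-0.779,0,0.109,0,0.0889,0],
  [0,-0.966,0,0.17,0,0.1111,0],
])

```text
time_s: 14.8
tcp_pos: [568.8, -82.8, 325.6]
ee_rot: [[0.018, 1.0, 0.01], [0.864, -0.021, 0.503], [0.503, -0.0, -0.864]]
force: [2.1, 4.9, -7.8]
finger_gap: 29.9
```

Call:
apply_moves([
  [0,-0.197,0,0.007,0,0.0222,0],
  [0,-0.393,0,0.0275,0,0.0444,0],
  [0,-0.587,0,0.062,0,0.0667,0],
  [0,-0.779,0,0.109,0,0.0889,0],
  [0,-0.966,0,0.17,0,0.1111,0],
  [0,-0.966,0,0.17,0,0.1111,0],
])

```text
time_s: 15.55
tcp_pos: [567.4, -144.0, 274.3]
ee_rot: [[0.016, 1.0, 0.016], [0.641, -0.023, 0.767], [0.768, -0.002, -0.641]]
force: [0.9, 3.1, -4.2]
finger_gap: 30.1
```

```bash
python3 -c "
from h import *
feel()
for n in ['wrist','top']: stripe(n,np.array([571,28.8,130]))"
```

```text
t 15.55 gap 30.1 C in tool [  0.    0.  225.1] tilt -50.1 F [ 0.95  3.11 -4.16] M [-1.118 -0.233 -0.131] Maxle(grasp) 0.073 +M -0.848 q [ 50.  40. -43. 103. -27.  59.  27.]
wrist 15.55 rim (None, 0, None) all (None, 0, None)
top 15.6 rim (None, 0, None) all (None, 0, None)
```

Call:
apply_moves([
  [0.65,0,0,0,0,0,0],
  [0.65,0,0,-0.02,0,0,0],
  [0.65,0,0,-0.02,0,0,0],
  [0.65,0,0,-0.02,0,0,0],
  [0.65,0,0,-0.02,0,0,0],
  [0.65,0,0,-0.02,0,0,0],
])

```text
time_s: 16.4
tcp_pos: [567.7, -144.7, 277.0]
ee_rot: [[0.014, 1.0, 0.017], [0.642, -0.022, 0.766], [0.766, -0.0, -0.642]]
force: [-0.1, 0.0, 0.2]
finger_gap: 56.4
```

```bash
python3 -c "
from h import *
feel()
for n in ['wrist','top']: stripe(n,np.array([571,28.8,130]))"
```

```text
t 16.4 gap 56.4 C in tool [ -1.3  -0.5 227.4] tilt -50.0 F [-0.08  0.03  0.2 ] M [-0.914 -0.059  0.062] Maxle(grasp) -0.011 +M -0.953 q [ 50.  40. -43. 103. -27.  59.  27.]
wrist 16.4 rim (None, 0, None) all (None, 0, None)
top 16.45 rim (None, 0, None) all (None, 0, None)
```

Call:
apply_moves([
  [0.65,0,0,0,0,0,0],
  [0.65,0,0,0,0,0,0],
  [0.65,0,0,0,0,0,0],
  [0.65,0,0,0,0,0,0],
  [0.65,0,0,0,0,0,0],
  [0.65,0,0,0,0,0,0],
  [0.65,0,0,0,0,0,0],
  [0.65,0,0,0,0,0,0],
  [0.65,0,0,0,0,0,0],
  [0.65,0,0,0,0,0,0],
])

```text
time_s: 17.75
tcp_pos: [567.7, -144.7, 277.1]
ee_rot: [[0.014, 1.0, 0.017], [0.642, -0.022, 0.766], [0.766, 0.0, -0.642]]
force: [0.1, 0.0, -0.0]
finger_gap: 56.4
```

Call:
apply_moves([
  [0.65,0,0,0,0,0,0],
  [0.65,0,0,0,0,0,0],
  [0.65,0,0,0,0,0,0],
  [0.65,0,0,0,0,0,0],
  [0.65,0,0,0,0,0,0],
  [0.65,0,0,0,0,0,0],
  [0.65,0,0,0,0,0,0],
  [0.65,0,0,0,0,0,0],
])

```text
time_s: 18.75
tcp_pos: [567.7, -144.7, 277.1]
ee_rot: [[0.014, 1.0, 0.017], [0.642, -0.022, 0.766], [0.766, 0.0, -0.642]]
force: [-0.2, 0.1, 0.2]
finger_gap: 56.5
```

```bash
python3 -c "
from h import *
for n in ['wrist','top','side']: cv2.imwrite(f'pics/{n}4.png',stripe(n,np.array([571,28.8,130])))"
```

```text
wrist 18.75 rim (-41.6, 1516, 77.0) all (-41.6, 1535, 77.0)
top 18.8 rim (None, 0, None) all (None, 0, None)
side 18.85 rim (None, 0, None) all (None, 0, None)
```

```bash
python3 -c "
from h import *
stripe('wrist',np.array([571,28.8,130]))
cv2.imwrite('pics/w4c.png',cv2.imread('pics/wrist4.png')[100:480,120:520])"
```

```text
wrist 18.9 rim (-41.6, 1507, 77.0) all (-41.6, 1529, 77.0)
```

View pics/w4c.png

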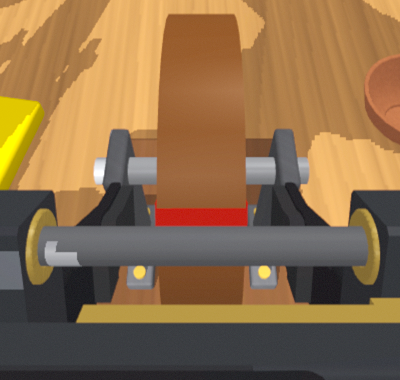

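At the view's stripe (crop pixel 200,217) the gripper bar hides the lower edge, so that reading is biased. I'll back off and tilt further for an unobstructed look.

Call:
apply_moves([
  [0.65,0,0,-0.5,0,0,0],
  [0.65,0,0,-1,0,0,0],
  [0.65,0,0,-1,0,0,0],
])

```text
time_s: 19.32
tcp_pos: [566.9, -208.9, 330.0]
ee_rot: [[0.015, 1.0, 0.023], [0.644, -0.027, 0.764], [0.765, 0.003, -0.644]]
force: [-0.5, 0.2, 0.1]
finger_gap: 56.9
```

```bash
python3 -c "
from h import *
p=stripe('wrist',np.array([571,28.8,130]));cv2.imwrite('pics/w5.png',p[100:480,120:520])
stripe('top',np.array([571,28.8,130]))
stripe('wrist',np.array([571,28.8,130]))"
```

```text
wrist 19.32 rim (-42.8, 968, 77.0) all (-42.8, 971, 77.0)
top 19.38 rim (None, 0, None) all (None, 0, None)
wrist 19.43 rim (-42.9, 965, 77.0) all (-42.9, 971, 77.0)
```

View pics/w5.png

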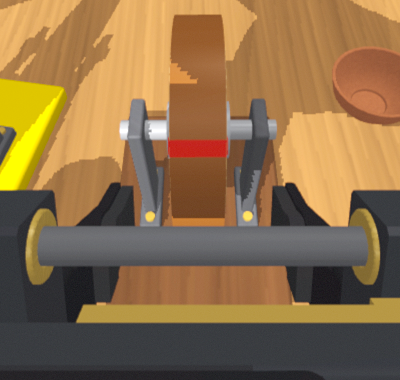

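With a clear view the stripe rests at −42.8°. The two rests, +10.4° and −42.8°, put heavy-side-down at stripe −16.2°, with δ = 26.6°, inside the 24–37° stated. I'll grip again and turn +26.6°, then check.

Call:
apply_moves([
  [0.65,0,0,0.5,0,0,0],
  [0.65,0,0,1,0,0,0],
  [0.65,0,0,1,0,0,0],
  [0,0,0,1,0,0,0],
  [0,0,0,1,0,0,0],
  [0,0,0,1,0,0,0],
  [0,0,0,1,0,0,0],
], force=8)

```text
time_s: 20.35
tcp_pos: [567.4, -145.3, 277.3]
ee_rot: [[0.014, 1.0, 0.016], [0.642, -0.021, 0.766], [0.766, -0.001, -0.643]]
force: [-3.2, -2.6, 2.9]
finger_gap: 29.9
```

Call:
apply_moves([
  [0,0.197,0,0.007,0,-0.0222,0],
  [0,0.393,0,0.0275,0,-0.0444,0],
  [0,0.587,0,0.062,0,-0.0667,0],
  [0,0.779,0,0.109,0,-0.0889,0],
  [0,0.966,0,0.17,0,-0.1111,0],
])

```text
time_s: 20.98
tcp_pos: [568.6, -85.3, 328.0]
ee_rot: [[0.02, 1.0, 0.011], [0.867, -0.022, 0.497], [0.497, -0.001, -0.868]]
force: [-1.3, -1.6, 0.1]
finger_gap: 29.7
```

Call:
apply_moves([
  [0,0.18,0,0.006,0,-0.02,0],
  [0,0.334,0,0.02,0,-0.0378,0],
  [0,0.334,0,0.02,0,-0.0378,0],
  [0,0.334,0,0.02,0,-0.0378,0],
])

```text
time_s: 21.48
tcp_pos: [569.3, -60.3, 340.4]
ee_rot: [[0.02, 1.0, 0.008], [0.918, -0.021, 0.396], [0.396, -0.001, -0.918]]
force: [-4.1, -1.1, 6.9]
finger_gap: 29.9
```

```bash
python3 -c "
from h import *
feel()
for n in ['wrist','top']: stripe(n,np.array([571,28.8,130]))"
```

```text
t 21.48 gap 29.9 C in tool [ -1.5   0.  228.5] tilt -23.3 F [-4.14 -1.08  6.9 ] M [0.019 0.738 0.395] Maxle(grasp) -0.102 +M -0.369 q [ 33.  26. -34. 104. -11.  54.   7.]
wrist 21.48 rim (-14.2, 1648, 77.0) all (-14.2, 1659, 77.0)
top 21.52 rim (None, 0, None) all (None, 0, None)
```

The wheel is near the target, but the bar clips this view too. It stays put here when released, so I'll let go, swing the open jaws back to −50° and measure clearly.

Call:
apply_moves([
  [0.65,0,0,0,0,0,0],
  [0.65,0,0,0,0,0,0],
  [0.65,0,0,0,0,0,0],
])

```text
time_s: 21.95
tcp_pos: [569.6, -60.9, 339.3]
ee_rot: [[0.02, 1.0, 0.009], [0.918, -0.022, 0.395], [0.395, -0.0, -0.919]]
force: [0.3, 0.6, -0.4]
finger_gap: 51.1
```

Call:
apply_moves([
  [0.65,-0.393,0,0.0275,0,0.0444,0],
  [0.65,-0.779,0,0.109,0,0.0889,0],
  [0.65,-0.966,0,0.17,0,0.1111,0],
  [0.65,-0.966,0,0.17,0,0.1111,0],
])

```text
time_s: 22.45
tcp_pos: [567.8, -128.5, 294.9]
ee_rot: [[0.02, 1.0, 0.016], [0.728, -0.026, 0.685], [0.685, -0.002, -0.728]]
force: [0.3, -0.1, 0.7]
finger_gap: 56.5
```

```bash
python3 -c "
from h import *
feel()
for n in ['wrist','top','wrist']: p=stripe(n,np.array([571,28.8,130]))
cv2.imwrite('pics/w6.png',p[100:480,120:520])"
```

```text
t 22.45 gap 56.5 C in tool [  1.5  -0.5 227.9] tilt -43.3 F [ 0.32 -0.08  0.69] M [-0.789 -0.053  0.007] Maxle(grasp) -0.027 +M -0.885 q [ 46.  36. -41. 103. -24.  58.  23.]
wrist 22.45 rim (-15.7, 2372, 77.0) all (-15.7, 2385, 77.0)
top 22.5 rim (-16.2, 26, 79.0) all (-16.2, 26, 79.0)
wrist 22.55 rim (-15.7, 2357, 77.0) all (-15.7, 2369, 77.0)
```

View pics/w6.png

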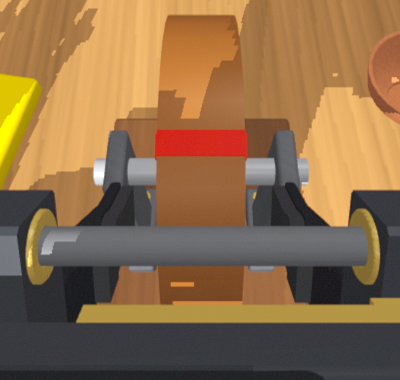

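The view is clear: stripe at −15.7° (wrist) and −16.2° (top), against the target of −16.2°. I'll grip lightly here and hold.

Call:
apply_moves([
  [0,0,0.006,0,0,0,0],
  [0,0,0.006,0,0,0,0],
  [0,0,0.006,0,0,0,0],
  [0,0,0.006,0,0,0,0],
  [0,0,0.006,0,0,0,0],
  [0,0,0.006,0,0,0,0],
  [0,0,0.006,0,0,0,0],
  [0,0,0.006,0,0,0,0],
], force=6)

```text
time_s: 23.6
tcp_pos: [568.1, -126.2, 296.5]
ee_rot: [[0.016, 1.0, 0.013], [0.728, -0.02, 0.685], [0.685, -0.002, -0.728]]
force: [-4.9, -1.4, 3.0]
finger_gap: 29.8
```

```bash
python3 -c "
from h import *
feel()
for n in ['wrist','top','wrist']: p=stripe(n,np.array([571,28.8,130]))
p,_=cams.capture('top');cv2.imwrite('pics/top9.png',p)"
```

```text
t 23.6 gap 29.8 C in tool [ -1.3   0.  227.5] tilt -43.3 F [-4.92 -1.4   3.05] M [-0.377  0.783  0.824] Maxle(grasp) -0.064 +M -0.615 q [ 46.  36. -41. 103. -24.  58.  23.]
wrist 23.6 rim (-15.9, 2359, 77.0) all (-15.9, 2371, 77.0)
top 23.65 rim (-16.4, 21, 79.0) all (-16.4, 21, 79.0)
wrist 23.7 rim (-15.9, 2359, 77.0) all (-15.9, 2376, 77.0)
```

View pics/top9.png

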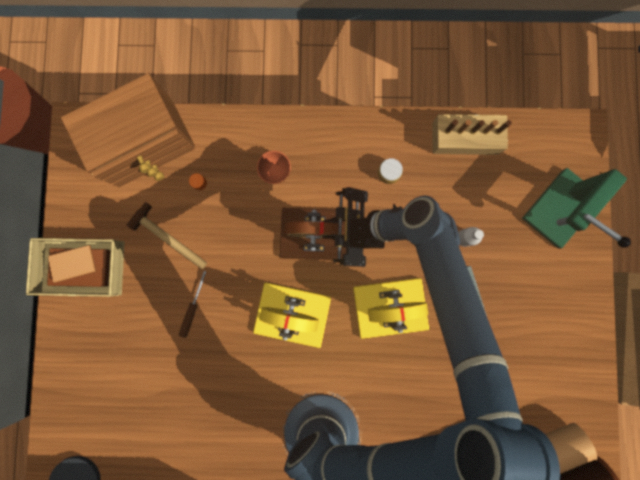

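Held still, with nothing else moved. There is a sideways push of about 5 N, so I'll ease off 1 mm and check again.

Call:
apply_moves([
  [0,0,-0.006,0,0,0,0],
  [0,0,-0.012,0,0,0,0],
  [0,0,-0.012,0,0,0,0],
  [0,0,-0.012,0,0,0,0],
  [0,0,-0.012,0,0,0,0],
  [0,0,-0.012,0,0,0,0],
])

```text
time_s: 24.55
tcp_pos: [567.7, -126.2, 296.5]
ee_rot: [[0.016, 1.0, 0.015], [0.728, -0.022, 0.685], [0.685, 0.0, -0.728]]
force: [-2.5, 1.5, 1.6]
finger_gap: 30.1
```

```bash
python3 -c "
from h import *
feel()
for n in ['wrist','top']: p=stripe(n,np.array([571,28.8,130]))"
```

```text
t 24.55 gap 30.1 C in tool [ -1.2  -0.  227.5] tilt -43.2 F [-2.53  1.48  1.56] M [-0.372  0.449  0.472] Maxle(grasp) -0.136 +M -0.86 q [ 46.  36. -41. 103. -24.  58.  23.]
wrist 24.55 rim (-15.9, 2360, 77.0) all (-15.9, 2373, 77.0)
top 24.6 rim (-16.3, 22, 78.0) all (-16.3, 22, 78.0)
```

Forces are low and the stripe is steady at −16°. Handing in.

```bash
python3 -c "
from rig import robot
print(robot.job_done())"
```

```text
the job is handed in; nothing more can be done
None
```

I found the heavy side, turned it straight down and handed the job in at about 24.6 s, still holding the wheel lightly. The hand-in reports no verdict.

- **How I found it:** I turned the wheel about 100° one way with an 8 N grip and let go. It rolled back and stopped with the stripe at +10.4° from the top, counted towards +y. Turned about 100° the other way, it rolled back to −42.8°. The middle of the two, stripe at −16.2°, is heavy side down. It stopped 26.6° short each side, inside the 24–37° given.
- **Last checks:** The stripe read −15.9° in the wrist camera and −16.3° in the top camera. The grip was set to 6 N, and I eased the sideways push from about 5 N to 2.5 N. The last top view showed nothing else moved.
- **What disagreed:**
    - Two wrist readings were 1–1.5° off because the gripper hid part of the stripe; I retook both with a clear view.
    - The start position, −27.6°, was not one of the stopping points, so I did not use it.
    - The wrist forces and moments were too noisy to locate the heavy side by feel, so its position comes from the two roll-backs only.

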